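# Sort stripped clock spares into their stock trays

## Robot

A 6-joint arm with a two-finger parallel gripper is mounted at the origin on the work surface. World frame = base frame: x ahead of the robot, y to its left, z up, the work surface at z = 0. Lengths are in m, angles in rad, forces in N, time in s.
With the tool pointing down it reaches from about 0.325 to 0.85 m from the base axis. Payload 4.4 kg.
Tool frame: the origin (TCP) lies between the finger pads; the fingertips stand env.finger_overhang ahead of it and the grasp point (between the pads) lies 3 mm ahead of it (env.finger_overhang is the distance from the TCP to the fingertips, in m); z points along the fingers, y is the line along which they close (so a half turn about z gives the same grasp; the last joint's range is limited). The gripper opens to 94 mm and grips with 3 to 60 N. Pads are 16 mm wide; open, the fingers measure 119 mm over their backs; the gripper's body (75 mm by 177 mm) begins 78 mm behind the grasp point.
Start: joints at [1.187, 0.207, 1.542, -0, 1.393, -0.15], TCP at [0.133, 0.559, 0.227] pointing down, gripper open.
Joint ranges: [-2.73, 2.73], [-0.86, 2.22], [0.23, 2.46], [-1.11, 4.25], [0.08, 2.63], [-2.82, 2.82]. Speed limits (rad/s): [2.79, 2.79, 3.14, 3.14, 3.14, 3.14].

## Interface

Orientations are given as a unit quaternion [w, x, y, z].
In Python, from workcell import env gives the robot as it stands.
- The arm moves only by the tool drive_tool, never from a script. Its argument "rows" is a list of rows, each a list of 5 numbers: the shift along the tool's x, y, z in mm, then the turn about the tool's z in degrees, then the opening, from 0 (shut) to 1 (fully open). In form: [[tx, ty, tz, turn, hand], ...]. A call has exactly 8 rows; each row is the pose to reach, as a shift and turn from the pose commanded when the call began, along the tool's axes at that moment; what a row does not reach only later rows make up. A row lasts 1/8 s, in which the tool goes at most 62.5 mm and 10.7 degrees, less where a joint would pass 70% of its speed; a pose out of reach is approached as far as the arm can. A call with a gripper value outside its range is refused whole. The fingers move at their own pace and stop on an object; the grip force is fixed at half the most. Time passes only in rows, so rows that repeat a pose let the fingers close, or fill a call up. It gives the time, the measured TCP pose, the force, the opening and the grip force at its end, in the units of the state.
- env.sense(): the state, without advancing time (a new reading comes with each control period).
- env.capture(name): name is "side" or "top" or "wrist"; returns a dict with "frame" (400x640x3 uint8, blue, green, red), "depth" (400x640 float32, m along the optical axis (not along the pixel's ray), 0 where there is no reading), "K" (3x3 intrinsics, pixels), "dist_coeffs" ([k1, k2, p1, p2, k3] as OpenCV has them; the pictures are not rectified), "extrinsics" (4x4, takes a point from world to camera coordinates); the wrist camera has in their place "hand_eye" (4x4, takes a point from camera to tool coordinates, whose origin is the TCP and whose axes are the flange's). Camera axes: x right, y up, looking along -z (the intrinsics and any distortion apply to the point x, -y, -z); pixel columns grow to the right and rows downward; lengths in m; the calibration is good to about 2 mm. A picture is of the moment at which its call begins: read the wrist's pose just before it.
- env.finish_job(): hands the job in; it is judged then, once.
The state is a dict: "t": time; "joints": joint angles; "joint_vel": joint speeds; "joint_torque": joint torques, N m; "ee_pos": TCP position; "tool_rot": TCP orientation; "wrist_force": force on the tool from outside, world axes, zero at the start; "ft_torque": the same for the moment, N m; "width": opening from 0.0 (shut) to 1.0 (fully open); "grip_force": force on a finger pad.
Only numpy, scipy, OpenCV 4.12 (cv2) and the standard library are available. Lean on these libraries where they do the work, as an engineer would, in place of code of your own. Each camera call takes 0.05 s, during which the arm holds its last target. There are 200 camera calls.

## Task

Sort the five loose clock spares on the bench mat - two alarm bells, two quartz movements and one push-in clock head - each into the wooden stock tray that already holds one of its kind. Set each down gently rather than dropping it, so that it lies flat on the tray floor beside the others, the same way up as it is now, and leave the loupe and the oil pot where they stand.

Things in the scene. Friction and masses are not known exactly. Their poses are not given: they have to be found in the camera images.
- bell_a_center (a point): One alarm-clock bell (two alike): a steel dome standing on its rim, 47 mm across, 27 mm high, its lowest 12 mm an upright cylindrical skirt (grip there), plus a round nut on top 12 mm across, 10 mm high. Total height 37 mm. Loose, 45 g. This point: its centre, 18.5 mm above its underside; z up through the nut.
- bell_b_center (a point): The other alarm-clock bell (two alike): a steel dome standing on its rim, 47 mm across, 27 mm high, its lowest 12 mm an upright cylindrical skirt (grip there), plus a round nut on top 12 mm across, 10 mm high. Total height 37 mm. Loose, 45 g. This point: its centre, 18.5 mm above its underside; z up through the nut.
- quartz_a_center (a point): One quartz clock movement (two alike): a flat black plastic box 56 x 56 x 16 mm, lying flat, with a brass shaft 8 mm thick standing up from its middle, top 35 mm above the underside. Loose, 60 g. This point: centre of the box, 8 mm above its underside; x and y square to its sides (grip across opposite sides), z up along the shaft.
- quartz_b_center (a point): The other quartz clock movement (two alike): a flat black plastic box 56 x 56 x 16 mm, lying flat, with a brass shaft 8 mm thick standing up from its middle, top 35 mm above the underside. Loose, 60 g. This point: centre of the box, 8 mm above its underside; x and y square to its sides (grip across opposite sides), z up along the shaft.
- insert_center (a point): Push-in clock head: a small round clock lying face up. Grey body 44 mm across, 12 mm high; on it a brass bezel 52 mm across, 8 mm high (grip there), round a white dial with hands; 20 mm high in all. Loose, 60 g. This point: its centre, 10 mm above its underside; z up out of the dial.
- bell_tray: Fixed open brown wooden tray, outside 140 (x) x 220 (y) x 16 mm high, walls and floor 4 mm thick. The three trays differ only in the piece already inside: this one has one bell like the loose ones, fixed, centred at x = 0, y = -72 mm in the tray's frame; the floor from there to the +y end is free. Origin: centre of the underside. x points away from the robot, y to its left, z up, give or take 11 degrees of yaw.
- quartz_tray: Fixed open brown wooden tray, outside 140 (x) x 220 (y) x 16 mm high, walls and floor 4 mm thick. The three trays differ only in the piece already inside: this one has one quartz movement like the loose ones, square to the tray, fixed, centred at x = 0, y = -72 mm in the tray's frame; the floor from there to the +y end is free. Origin: centre of the underside. x points away from the robot, y to its left, z up, give or take 11 degrees of yaw.
- insert_tray: Fixed open brown wooden tray, outside 140 (x) x 220 (y) x 16 mm high, walls and floor 4 mm thick. The three trays differ only in the piece already inside: this one has one clock head like the loose one, fixed, centred at x = 0, y = -72 mm in the tray's frame; the floor from there to the +y end is free. Origin: centre of the underside. x points away from the robot, y to its left, z up, give or take 11 degrees of yaw.
- loupe_center (a point): Bystander: a watchmaker's loupe, a small black eyeglass standing on its narrow end, 32 mm across at the top and 28 mm high. Loose, light, to be left alone. This point is its centre, 14 mm above the bench.
- oil_pot_center (a point): Bystander: a black oil pot with a metal lid, 34 mm across and 25 mm high. Loose, to be left alone. This point is its centre, 12.5 mm above the bench.
Not all that is in view belongs to the job. Leave any red look-alike of the part that bears bell_a_center alone.

How it is judged:
At the end, for the whole second after the job is handed in: Both bells lie in the bell tray, both quartz movements in the quartz tray and the clock head in the clock-head tray: each with its centre inside the tray walls, flat on the tray floor (height within 4 mm, tilt below 0.12 rad, same way up as at the start), released and at rest (x of bell_a_center in the frame of bell_tray between -0.066 and 0.066 m and y of bell_a_center in the frame of bell_tray between -0.106 and 0.106 m and z of bell_a_center in the frame of bell_tray between 0.0185 and 0.0265 m and angle between each of bell_a_center, bell_b_center, quartz_a_center, quartz_b_center, insert_center's own z axis and vertical below 0.12 rad and linear speed of each of bell_a, bell_b, quartz_a, quartz_b, insert below 0.02 m/s and angular speed of each of bell_a, bell_b, quartz_a, quartz_b, insert below 0.3 rad/s and x of bell_b_center in the frame of bell_tray between -0.066 and 0.066 m and y of bell_b_center in the frame of bell_tray between -0.106 and 0.106 m and z of bell_b_center in the frame of bell_tray between 0.0185 and 0.0265 m and x of quartz_a_center in the frame of quartz_tray between -0.066 and 0.066 m and y of quartz_a_center in the frame of quartz_tray between -0.106 and 0.106 m and z of quartz_a_center in the frame of quartz_tray between 0.008 and 0.016 m and x of quartz_b_center in the frame of quartz_tray between -0.066 and 0.066 m and y of quartz_b_center in the frame of quartz_tray between -0.106 and 0.106 m and z of quartz_b_center in the frame of quartz_tray between 0.008 and 0.016 m and x of insert_center in the frame of insert_tray between -0.066 and 0.066 m and y of insert_center in the frame of insert_tray between -0.106 and 0.106 m and z of insert_center in the frame of insert_tray between 0.01 and 0.018 m); the robot touches nothing.
It fails at once if a spare is let fall from more than about 25 mm, or thrown ((linear speed of bell_a above 0.7 m/s and contact force between bell_a and the fingers below 0.05 N) or (linear speed of bell_b above 0.7 m/s and contact force between bell_b and the fingers below 0.05 N) or (linear speed of quartz_a above 0.7 m/s and contact force between quartz_a and the fingers below 0.05 N) or (linear speed of quartz_b above 0.7 m/s and contact force between quartz_b and the fingers below 0.05 N) or (linear speed of insert above 0.7 m/s and contact force between insert and the fingers below 0.05 N)).
It fails at once if the loupe is pushed more than 20 mm from its place or knocked over (distance of loupe_center from where it was at the start of the episode above 0.02 m or angle between loupe_center's own z axis and vertical above 0.6 rad).
It fails at once if the oil pot is pushed more than 20 mm from its place or knocked over (distance of oil_pot_center from where it was at the start of the episode above 0.02 m or angle between oil_pot_center's own z axis and vertical above 0.6 rad).
It also fails if it takes over 104 s, if anything falls off the work surface, if the arm or the gripper's body presses on something with over 40 N, if the wrist force passes 120 N, or if a joint passes its speed limit or range.

## Working session

There is one attempt and no reset: what is moved stays moved. The work goes in short steps, Python scripts to look and compute and a tool call to move; the robot and the scene stay as the last step left them, time stands still between calls to the robot, and variables do not carry over. Pictures are saved under pics/ and viewed, at most 14 in all, crops included, and the job is handed in when it is done.

Besides the shell and the picture viewer there is one more tool, called after ">>>" as a command line: name --pt "numbers of a row" for each row, then --argument value for the rest. drive_tool: Moves the arm, as the interface text tells. Its arguments: {"type":"object","properties":{"rows":{"type":"array","items":{"type":"array","items":{"type":"number"}}}},"required":["rows"]}

```bash
mkdir -p pics; ls; cat > h.py <<'E'
import numpy as np,cv2
from workcell import env
def ray(c,T,u,v):
    p=cv2.undistortPoints(np.array([[[u,v]]],float),c["K"],np.array(c["dist_coeffs"],float))[0,0]
    d=np.array([p[0],-p[1],-1.])
    return T[:3,3],T[:3,:3]@d
def T_of(c,s=None):
    if "extrinsics" in c: return np.linalg.inv(c["extrinsics"])
    w,x,y,z=s["tool_rot"]
    from scipy.spatial.transform import Rotation as R
    T=np.eye(4);T[:3,:3]=R.from_quat([x,y,z,w]).as_matrix();T[:3,3]=s["ee_pos"]
    return T@c["hand_eye"]
def onplane(c,T,u,v,z):
    o,d=ray(c,T,u,v); return o+d*(z-o[2])/d[2]
def atdepth(c,T,u,v):
    o,d=ray(c,T,u,v); return o+d*float(c["depth"][int(v),int(u)])
E
python3 - <<'E'
from h import *
s=env.sense();print(s,env.finger_overhang)
for n in("top","side","wrist"):
    c=env.capture(n);cv2.imwrite(f"pics/{n}0.png",c["frame"]);np.save(n+"0.npy",c,allow_pickle=True);T=T_of(c,s);print(n,T.round(3).tolist())
E
```

```text
pics
{'t': 0.0, 'joints': array([ 1.18649534e+00,  2.07412241e-01,  1.54291202e+00, -2.48350072e-05,
        1.39350532e+00, -1.50491234e-01]), 'joint_vel': array([-0.00101074,  0.00097093, -0.00065752, -0.0004853 , -0.00028438,
       -0.00058268]), 'joint_torque': array([-4.84871380e-04, -3.70895004e+01, -2.81410593e+01,  6.95807207e-02,
        3.65311035e-02, -1.77720699e-04]), 'ee_pos': array([0.13295024, 0.55865261, 0.22631506]), 'tool_rot': array([-2.83735030e-04,  1.16636514e-01,  9.93174039e-01, -1.08194323e-03]), 'wrist_force': array([0.84645255, 0.29751716, 0.41786504]), 'ft_torque': array([ 0.02860792,  0.00823536, -0.03229242]), 'grip_force': 0.0, 'width': 1.0026133834508113} 0.022
top [[-0.028, 0.993, -0.112, 0.413], [-1.0, -0.028, 0.004, -0.002], [0.0, 0.112, 0.994, 0.989], [0.0, 0.0, 0.0, 1.0]]
side [[0.999, 0.027, -0.047, 0.443], [-0.054, 0.638, -0.768, -0.779], [0.009, 0.769, 0.639, 0.691], [0.0, 0.0, 0.0, 1.0]]
wrist [[0.232, -0.942, -0.244, 0.063], [0.973, 0.224, 0.06, 0.576], [-0.002, -0.251, 0.968, 0.384], [0.0, 0.0, 0.0, 1.0]]
```

View pics/top0.png

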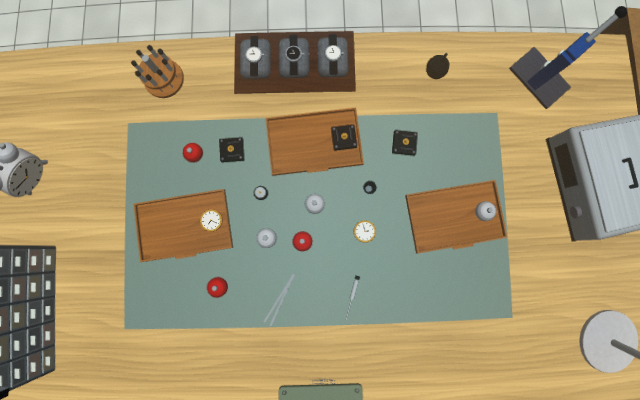

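View pics/side0.png

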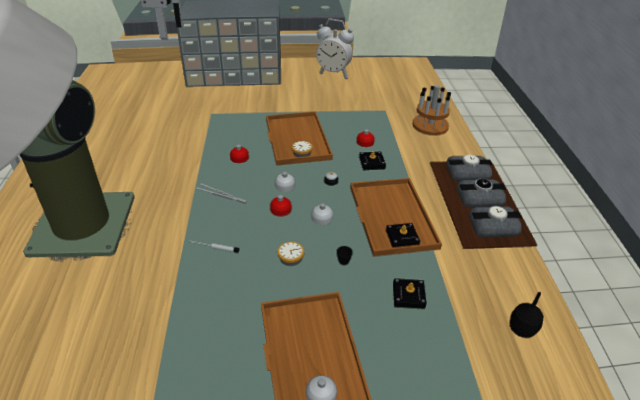

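Top view candidates:
- Loose bells: silver at (315,203) and (266,238). Red look-alikes at (192,152), (302,241), (217,287) are to be left alone. The bell at (487,211) is fixed in its tray.
- Quartz: loose at (232,149) and (405,142), with the fixed one at (344,137).
- Clock head: loose at (365,231), with the fixed one at (211,220).
- Loupe at (370,187), oil pot at (261,192).

```bash
cat > m.py <<'E'
from h import *
def cloud(c,T):
    h,w=c["depth"].shape
    uv=np.stack(np.meshgrid(np.arange(w),np.arange(h)),-1).reshape(-1,1,2).astype(float)
    p=cv2.undistortPoints(uv,c["K"],np.array(c["dist_coeffs"],float))[:,0]
    d=np.c_[p[:,0],-p[:,1],-np.ones(len(p))]*c["depth"].reshape(-1,1)
    return (d@T[:3,:3].T+T[:3,3]).reshape(h,w,3)
E
python3 - <<'E'
from m import *
c=np.load("top0.npy",allow_pickle=True).item();T=T_of(c);P=cloud(c,T)
f=c["frame"]
print("mat z",[P[v,u].round(4).tolist() for u,v in((160,300),(450,280),(330,215))])
pts=dict(bell1=(315,203),bell2=(266,238),red1=(192,152),red2=(302,241),red3=(217,287),bellT=(487,211),q1=(232,149),q2=(405,142),qT=(344,137),ins=(365,231),insT=(211,220),loupe=(370,187),oil=(261,192))
for n,(u,v) in pts.items():
    w=P[v-16:v+17,u-16:v and u+17].reshape(-1,3)
    z0=.008 if n[-1]!='T' else .0125
    z0=.006 if n in('q1','q2') else z0
    k=w[(w[:,2]>z0)&(w[:,2]<.06)]
    r=cv2.minAreaRect(k[:,:2].astype(np.float32)*1000)
    cc=cv2.minEnclosingCircle(k[:,:2].astype(np.float32)*1000)
    print(n,len(k),"rect",np.round(r[0],1),np.round(r[1],1),round(r[2],1),"circ",np.round(cc[0],1),round(cc[1],1),"zmax",k[:,2].max().round(4))
hsv=cv2.cvtColor(f,cv2.COLOR_BGR2HSV)
for n,(u,v),z in(("insT",(180,240),0),("qT",(300,155),0),("bT",(440,230),0)):
    print(n,hsv[v,u])
print("table",hsv[330,550],hsv[60,200],"mat",hsv[300,160])
cr=f[100:320,120:520];cv2.imwrite("pics/crop.png",cv2.resize(cr,(800,440),interpolation=cv2.INTER_CUBIC))
E
```

```text
mat z [[0.2968, 0.3737, -0.0008], [0.325, -0.3119, -0.0002], [0.4871, -0.0334, 0.0001]]
bell1 309 rect [514.3   3.6] [42.4 44.9] 88.7 circ [515.    3.6] 23.5 zmax 0.039
bell2 316 rect [437.8 118.8] [44.9 44.3] 88.9 circ [437.5 118.9] 23.3 zmax 0.0381
red1 287 rect [646.2 293. ] [44.2 42.2] 1.0 circ [646.1 294.1] 23.0 zmax 0.0403
red2 315 rect [428.7  35.2] [44.4 44.2] 88.4 circ [428.1  34.8] 23.2 zmax 0.0374
red3 318 rect [326.4 235.2] [46.2 41.5] 87.9 circ [326.9 235.6] 23.6 zmax 0.0392
bellT 378 rect [ 481.1 -410.9] [77.6 62.4] 5.6 circ [ 482.3 -421.3] 42.6 zmax 0.0421
q1 545 rect [650.9 198.6] [55.5 57.9] 2.9 circ [651.8 199.3] 38.6 zmax 0.0354
q2 541 rect [ 656.6 -218.2] [56.4 55.3] 82.3 circ [ 656.4 -218.5] 37.6 zmax 0.0355
qT 601 rect [668.3 -76.7] [79.1 66.2] 5.4 circ [670.  -81.4] 47.3 zmax 0.0392
ins 389 rect [ 446.3 -110.6] [49.  49.9] 43.1 circ [ 446.6 -111.2] 25.8 zmax 0.0242
insT 433 rect [484.5 237.1] [51.4 69.5] 18.4 circ [489.6 236.4] 37.6 zmax 0.029
loupe 96 rect [ 547.7 -125.6] [29.  28.6] 1.9 circ [ 548.1 -125.8] 15.4 zmax 0.031
oil 129 rect [544.7 131.5] [31.9 27.9] 7.4 circ [545.1 130.7] 16.4 zmax 0.0258
insT [ 15 165 156]
qT [ 15 158 158]
bT [ 15 156 155]
table [ 20 117 202] [ 19 113 210] mat [ 80  41 144]
```

View pics/crop.png

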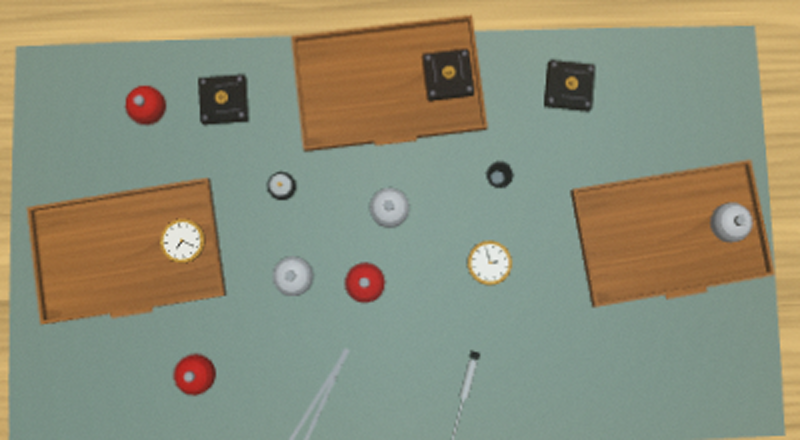

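The crop confirms the choice: silver bells at crop (390,207) and (293,276), quartz at (222,98) and (570,85), clock head at (490,263). Tray corners are readable too, so I'll work out targets from those.

```bash
python3 - <<'E'
from m import *
c=np.load("top0.npy",allow_pickle=True).item();T=T_of(c)
for n,q in dict(insT=[(30,207),(210,179),(225,295),(42,323)],qT=[(293,38),(471,16),(487,129),(305,151)],bT=[(572,190),(750,162),(773,274),(594,306)]).items():
    w=np.array([onplane(c,T,120+u/2,100+v/2,.016)[:2]*1000 for u,v in q])
    ce=w.mean(0);y=(w[0]+w[3]-w[1]-w[2]);yaw=np.arctan2(-y[0],y[1])
    R=np.array([[np.cos(yaw),-np.sin(yaw)],[np.sin(yaw),np.cos(yaw)]])
    print(n,ce.round(1),"yaw",np.degrees(yaw).round(1),"len",np.linalg.norm(y)/2,[(a,b,(ce+R@np.array([a,b])).round(0).tolist()) for a,b in((0,55),(0,10),(0,60),(0,-72),(0,-10))])
s=env.sense();from scipy.spatial.transform import Rotation as R
w,x,y,z=s["tool_rot"];print(R.from_quat([x,y,z,w]).as_matrix().round(3))
E
```

```text
insT [471.  312.9] yaw 7.2 len 218.99432521246953 [(0, 55, [464.0, 367.0]), (0, 10, [470.0, 323.0]), (0, 60, [463.0, 372.0]), (0, -72, [480.0, 241.0]), (0, -10, [472.0, 303.0])]
qT [662.7  -1.7] yaw 5.5 len 216.51430260277735 [(0, 55, [657.0, 53.0]), (0, 10, [662.0, 8.0]), (0, 60, [657.0, 58.0]), (0, -72, [670.0, -73.0]), (0, -10, [664.0, -12.0])]
bT [ 474.1 -331.4] yaw 7.6 len 218.87760909527404 [(0, 55, [467.0, -277.0]), (0, 10, [473.0, -321.0]), (0, 60, [466.0, -272.0]), (0, -72, [484.0, -403.0]), (0, -10, [475.0, -341.0])]
[[-0.973  0.232 -0.001]
 [ 0.232  0.973 -0.002]
 [ 0.    -0.002 -1.   ]]
```

>>> drive_tool --pt "-42 -17 0 9.6 1" --pt "-85 -33 0 19.2 1" --pt "-128 -50 0 28.7 1" --pt "-170 -67 0 38.3 0.8" --pt "-213 -83 0 47.9 0.8" --pt "-255 -100 0 57.5 0.8" --pt "-298 -116 0 67 0.8" --pt "-340 -133 0 76.6 0.8"

```text
t: 1.15
ee_pos: [0.4341, 0.3501, 0.2271]
tool_rot: [-0.0, 0.709, 0.705, -0.0]
wrist_force: [-0.1, 0.4, 1.4]
width: 0.801
grip_force: 0.0
```

>>> drive_tool --pt "-30 43 10 0 0.8" --pt "-60 86 20 0 0.8" --pt "-90 130 30 0 0.8" --pt "-120 173 40 0 0.8" --pt "-151 217 50 -3 0.8" --pt "-151 217 70 -3 0.8" --pt "-151 217 70 -3 0.8" --pt "-151 217 70 -3 0.8"

```text
t: 2.15
ee_pos: [0.6491, 0.2013, 0.1575]
tool_rot: [-0.0, 0.688, 0.726, -0.0]
wrist_force: [-0.4, 0.6, 0.6]
width: 0.798
grip_force: 0.0
```

```bash
cat > look.py <<'E'
import sys
from m import *
# look.py name x y zlow : wrist look, blob of cloud around the expected place
def look(name,x,y,zlo,half=45,show=False,zhi=.06):
    s=env.sense();c=env.capture("wrist");T=T_of(c,s);P=cloud(c,T)
    if show: cv2.imwrite(f"pics/{name}.png",c["frame"])
    k=P.reshape(-1,3);k=k[c["depth"].ravel()>0]*1000
    k=k[(abs(k[:,0]-x)<half)&(abs(k[:,1]-y)<half)&(k[:,2]>zlo*1000)&(k[:,2]<zhi*1000)]
    r=cv2.minAreaRect(k[:,:2].astype(np.float32));cc=cv2.minEnclosingCircle(k[:,:2].astype(np.float32))
    e=np.array(s["ee_pos"])*1000
    print(name,len(k),"rect",np.round(r[0],1),np.round(r[1],1),round(r[2],1),"circ",np.round(cc[0],1),round(cc[1],1),"zmax",k[:,2].max().round(1))
    print("ee",e.round(1),"tx",(r[0][1]-e[1]).round(1),"ty",(r[0][0]-e[0]).round(1))
a=sys.argv
look(a[1],*map(float,a[2:5]),show=len(a)>5)
E
python3 look.py q1 651 199 .006 s
```

```text
q1 4033 rect [651.2 197.8] [56.2 55.8] 3.1 circ [651.1 197.3] 38.7 zmax 36.8
ee [649.1 201.3 157.5] tx -3.5 ty 2.1
```

View pics/q1.png

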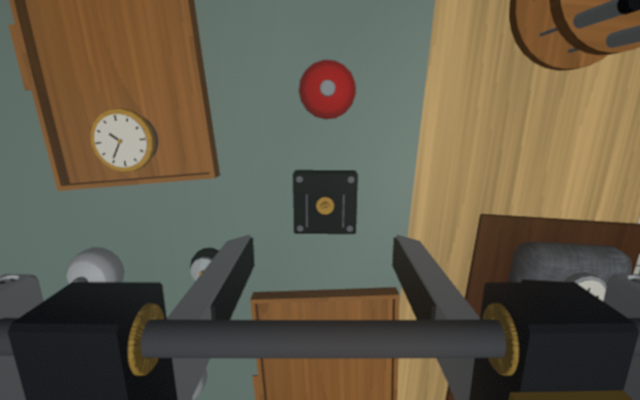

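>>> drive_tool --pt "-3 2 50 0 0.8" --pt "-3 2 95 0 0.8" --pt "-3 2 120 0 0.8" --pt "-3 2 132 0 0.8" --pt "-3 2 132 0 0.8" --pt "-3 2 132 0 0.4" --pt "-3 2 132 0 0.4" --pt "-3 2 132 0 0.4"

```text
t: 3.2
ee_pos: [0.6533, 0.1976, 0.0272]
tool_rot: [0.001, 0.688, 0.725, 0.001]
wrist_force: [-1.1, 0.1, 3.2]
width: 0.591
grip_force: 30.0
```

>>> drive_tool --pt "0 0 -30 0 0.4" --pt "0 0 -60 0 0.4" --pt "-35 -1 -60 -1 0.4" --pt "-80 -2 -60 -2 0.4" --pt "-120 -3 -60 -2.5 0.4" --pt "-134 -4 -55 -2.5 0.4" --pt "-134 -4 -45 -2.5 0.4" --pt "-134 -4 -40 -2.5 0.4"

```text
t: 4.2
ee_pos: [0.6544, 0.0647, 0.0639]
tool_rot: [-0.001, 0.672, 0.741, -0.0]
wrist_force: [-0.1, -0.2, -0.6]
width: 0.594
grip_force: 30.0
```

```bash
python3 - <<'E'
from h import *
c=env.capture("side");cv2.imwrite("pics/s1.png",cv2.resize(c["frame"][130:300,230:480],(750,510)))
print(env.sense()["ee_pos"])
E
```

```text
[0.6539705  0.06489422 0.06331758]
```

View pics/s1.png

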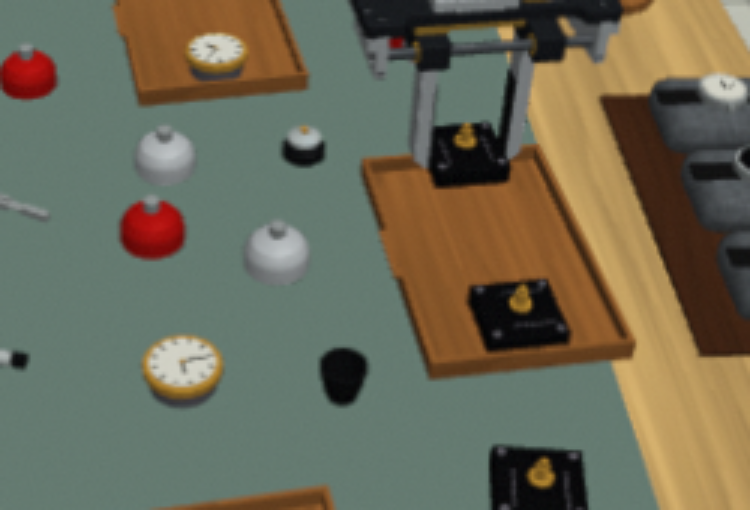

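>>> drive_tool --pt "0 0 18 0 0.4" --pt "0 0 28 0 0.4" --pt "0 0 32 0 0.4" --pt "0 0 35 0 0.4" --pt "0 0 35 0 0.4" --pt "0 0 35 0 0.8" --pt "0 0 35 0 0.8" --pt "0 0 35 0 0.8"

```text
t: 5.25
ee_pos: [0.6555, 0.0632, 0.0305]
tool_rot: [0.0, 0.672, 0.74, 0.0]
wrist_force: [-0.1, 0.1, 0.0]
width: 0.8
grip_force: 0.0
```

>>> drive_tool --pt "0 0 -40 0 0.8" --pt "0 0 -90 0 0.8" --pt "-50 -5 -120 2 0.8" --pt "-110 -10 -125 5 0.8" --pt "-170 -16 -125 9 0.8" --pt "-230 -21 -125 13 0.8" --pt "-280 -26 -125 13 0.8" --pt "-280 -26 -125 13 0.8"

```text
t: 6.25
ee_pos: [0.6558, -0.2223, 0.1553]
tool_rot: [0.001, 0.754, 0.657, -0.0]
wrist_force: [0.6, -0.2, -0.4]
width: 0.805
grip_force: 0.0
```

```bash
python3 look.py q2 656 -218 .006
```

```text
q2 4162 rect [ 656.3 -219.5] [56.1 56.1] 82.1 circ [ 656.3 -219.7] 38.6 zmax 36.6
ee [ 655.8 -222.3  155.3] tx 2.8 ty 0.5
```

>>> drive_tool --pt "0 0 50 0 0.8" --pt "0 0 95 0 0.8" --pt "0 0 120 0 0.8" --pt "0 0 130 0 0.8" --pt "0 0 130 0 0.8" --pt "0 0 130 0 0.4" --pt "0 0 130 0 0.4" --pt "0 0 130 0 0.4"

```text
t: 7.3
ee_pos: [0.6573, -0.2183, 0.0271]
tool_rot: [0.001, 0.752, 0.659, 0.001]
wrist_force: [-0.0, 0.3, 3.4]
width: 0.594
grip_force: 30.0
```

>>> drive_tool --pt "0 0 -30 0 0.4" --pt "0 0 -62 0 0.4" --pt "45 -5 -65 -3 0.4" --pt "95 -10 -65 -6 0.4" --pt "145 -15 -65 -9 0.4" --pt "190 -20 -65 -13 0.4" --pt "211 -22 -65 -13 0.4" --pt "211 -22 -50 -13 0.4"

```text
t: 8.3
ee_pos: [0.6636, -0.0053, 0.0767]
tool_rot: [0.002, 0.672, 0.741, 0.001]
wrist_force: [0.2, -0.1, -0.9]
width: 0.592
grip_force: 30.0
```

>>> drive_tool --pt "0 0 15 0 0.4" --pt "0 0 30 0 0.4" --pt "0 0 38 0 0.4" --pt "0 0 43 0 0.4" --pt "0 0 45 0 0.4" --pt "0 0 45 0 0.4" --pt "0 0 45 0 0.8" --pt "0 0 45 0 0.8"

```text
t: 9.3
ee_pos: [0.6623, -0.0057, 0.0307]
tool_rot: [0.0, 0.672, 0.74, 0.0]
wrist_force: [-0.0, -0.2, -0.1]
width: 0.767
grip_force: 0.0
```

>>> drive_tool --pt "0 0 -2 0 0.8" --pt "0 0 -40 0 0.8" --pt "0 0 -90 0 0.8" --pt "8 -50 -120 2 0.8" --pt "15 -100 -125 4 0.8" --pt "23 -145 -125 5.5 0.8" --pt "23 -145 -125 5.5 0.8" --pt "23 -145 -125 5.5 0.8"

```text
t: 10.3
ee_pos: [0.5166, 0.003, 0.1562]
tool_rot: [0.001, 0.707, 0.707, 0.001]
wrist_force: [-0.4, 0.2, 0.1]
width: 0.801
grip_force: 0.0
```

```bash
python3 look.py b1 515 4 .006 s
```

```text
b1 2206 rect [514.6   2.4] [45.2 45.6] 62.1 circ [514.6   1.6] 23.3 zmax 40.1
ee [516.6   3.  156.2] tx -0.6 ty -2.0
```

View pics/b1.png

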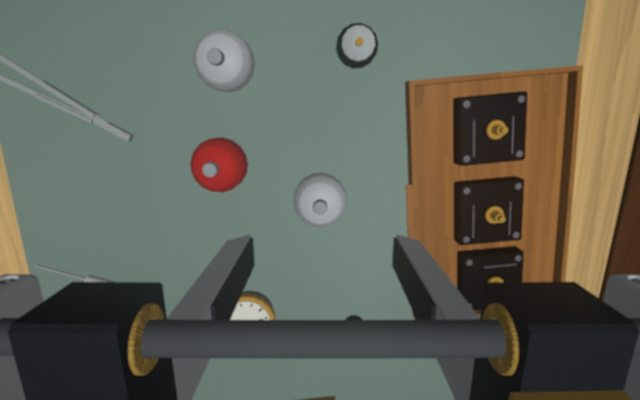

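The wrist view shows all three quartz pieces lying flat in their tray at (497,130), (495,215) and (490,290). The silver bell sits at (320,200), centred between the fingers.

>>> drive_tool --pt "0 -1 50 0 0.8" --pt "0 -1 95 0 0.8" --pt "0 -1 120 0 0.8" --pt "0 -1 131 0 0.8" --pt "0 -1 131 0 0.8" --pt "0 -1 131 0 0.4" --pt "0 -1 131 0 0.35" --pt "0 -1 131 0 0.35"

```text
t: 11.35
ee_pos: [0.5151, 0.0031, 0.0252]
tool_rot: [0.001, 0.707, 0.707, 0.0]
wrist_force: [0.1, 0.3, -0.5]
width: 0.519
grip_force: 0.1
```

>>> drive_tool --pt "0 0 0 0 0.35" --pt "0 0 0 0 0.35" --pt "0 0 -20 0 0.35" --pt "0 0 -60 0 0.35" --pt "0 0 -85 0 0.35" --pt "-40 -5 -85 0 0.35" --pt "-95 -12 -85 0 0.35" --pt "-150 -18 -85 0 0.35"

```text
t: 12.35
ee_pos: [0.4961, -0.1479, 0.1093]
tool_rot: [0.0, 0.707, 0.708, 0.0]
wrist_force: [1.0, -0.4, -0.3]
width: 0.49
grip_force: 30.0
```

Held (46 mm). On to the bell tray.

>>> drive_tool --pt "-50 -6 0 0 0.35" --pt "-105 -13 0 -2 0.35" --pt "-150 -18 0 -5 0.35" --pt "-175 -21 0 -7 0.35" --pt "-183 -22 0 -7 0.35" --pt "-183 -22 20 -7 0.35" --pt "-183 -22 40 -7 0.35" --pt "-183 -22 50 -7 0.35"

```text
t: 13.35
ee_pos: [0.4738, -0.328, 0.0579]
tool_rot: [-0.002, 0.662, 0.749, 0.0]
wrist_force: [0.1, -0.3, -0.2]
width: 0.49
grip_force: 30.0
```

```bash
python3 - <<'E'
from h import *
print(env.sense()["ee_pos"])
c=env.capture("side");cv2.imwrite("pics/s2.png",cv2.resize(c["frame"][200:400,200:500],(750,500)))
E
```

```text
[ 0.47384708 -0.3280073   0.05787381]
```

View pics/s2.png

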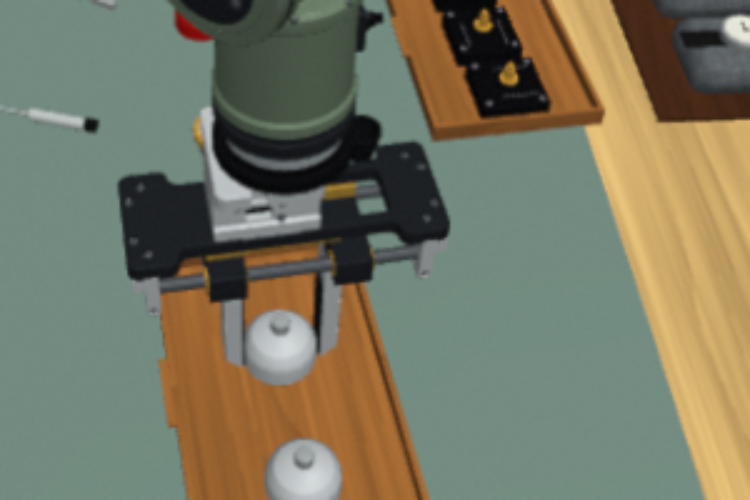

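The bell hangs level at (280,345), centred over the tray floor and clear of the fixed bell at (303,475).

>>> drive_tool --pt "0 0 14 0 0.35" --pt "0 0 23 0 0.35" --pt "0 0 28 0 0.35" --pt "0 0 30 0 0.35" --pt "0 0 30 0 0.35" --pt "0 0 30 0 0.8" --pt "0 0 30 0 0.8" --pt "0 0 30 0 0.8"

```text
t: 14.4
ee_pos: [0.4747, -0.33, 0.0297]
tool_rot: [0.0, 0.663, 0.749, 0.0]
wrist_force: [-0.4, 0.1, 1.0]
width: 0.771
grip_force: 0.0
```

>>> drive_tool --pt "0 0 -3 0 0.8" --pt "0 0 -45 0 0.8" --pt "0 0 -95 0 0.8" --pt "50 0 -120 2 0.8" --pt "105 -1 -125 4 0.8" --pt "165 -1 -125 7 0.8" --pt "221 -1 -125 7 0.8" --pt "221 -1 -125 7 0.8"

```text
t: 15.4
ee_pos: [0.4456, -0.1074, 0.1544]
tool_rot: [-0.0, 0.705, 0.709, 0.0]
wrist_force: [1.1, -0.8, -0.1]
width: 0.8
grip_force: 0.0
```

```bash
python3 look.py ins 446 -111 .008 s
```

```text
ins 2761 rect [ 446.1 -112.8] [50.8 51. ] 54.2 circ [ 445.8 -113.2] 25.9 zmax 23.7
ee [ 445.6 -107.4  154.4] tx -5.5 ty 0.5
```

View pics/ins.png

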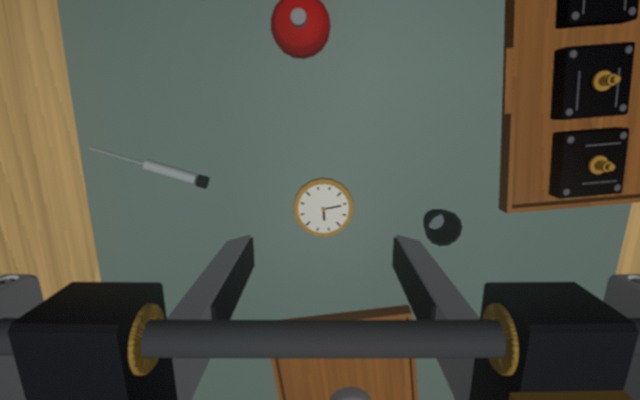

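The clock head is at (323,207), between the fingers, and the loupe at (442,227) is clear.

>>> drive_tool --pt "-2 0 50 0 0.8" --pt "-2 0 95 0 0.8" --pt "-2 0 118 0 0.8" --pt "-2 0 127 0 0.8" --pt "-2 0 127 0 0.8" --pt "-2 0 127 0 0.4" --pt "-2 0 127 0 0.4" --pt "-2 0 127 0 0.4"

```text
t: 16.45
ee_pos: [0.4472, -0.1129, 0.0283]
tool_rot: [0.001, 0.707, 0.707, 0.0]
wrist_force: [-1.4, 0.8, 3.3]
width: 0.54
grip_force: 30.0
```

>>> drive_tool --pt "0 0 -30 0 0.4" --pt "0 0 -65 0 0.4" --pt "30 1 -80 0 0.4" --pt "75 4 -80 0 0.4" --pt "130 6 -80 0 0.4" --pt "190 9 -80 0 0.4" --pt "245 12 -80 0 0.4" --pt "300 15 -80 0 0.4"

```text
t: 17.45
ee_pos: [0.4615, 0.1894, 0.1079]
tool_rot: [0.0, 0.707, 0.707, 0.0]
wrist_force: [0.7, 0.2, -1.4]
width: 0.542
grip_force: 30.0
```

>>> drive_tool --pt "55 3 0 0 0.4" --pt "100 5 0 -2 0.4" --pt "130 6 0 -5 0.4" --pt "141 7 0 -7 0.4" --pt "141 7 20 -7 0.4" --pt "141 7 35 -7 0.4" --pt "141 7 45 -7 0.4" --pt "141 7 45 -7 0.4"

```text
t: 18.45
ee_pos: [0.4679, 0.3274, 0.0613]
tool_rot: [-0.0, 0.663, 0.749, -0.001]
wrist_force: [-0.0, 0.2, -0.2]
width: 0.543
grip_force: 30.0
```

>>> drive_tool --pt "0 0 14 0 0.4" --pt "0 0 23 0 0.4" --pt "0 0 28 0 0.4" --pt "0 0 30 0 0.4" --pt "0 0 30 0 0.4" --pt "0 0 30 0 0.8" --pt "0 0 30 0 0.8" --pt "0 0 30 0 0.8"

```text
t: 19.45
ee_pos: [0.4687, 0.3285, 0.0326]
tool_rot: [0.0, 0.663, 0.749, 0.0]
wrist_force: [-1.1, 0.5, -0.6]
width: 0.796
grip_force: 0.0
```

>>> drive_tool --pt "0 0 -3 0 0.8" --pt "0 0 -45 0 0.8" --pt "0 0 -95 0 0.8" --pt "-50 -14 -120 2 0.8" --pt "-100 -28 -122 4 0.8" --pt "-155 -42 -122 7 0.8" --pt "-204 -56 -122 7 0.8" --pt "-204 -56 -122 7 0.8"

```text
t: 20.45
ee_pos: [0.4375, 0.1166, 0.1547]
tool_rot: [0.0, 0.709, 0.705, -0.0]
wrist_force: [0.1, 0.2, 0.9]
width: 0.8
grip_force: 0.0
```

```bash
python3 look.py b2 437 119 .006 s
```

```text
b2 2217 rect [437.4 117.6] [45.2 44.6] 0.2 circ [437.6 117.2] 23.4 zmax 39.3
ee [437.5 116.6 154.7] tx 1.0 ty -0.0
```

View pics/b2.png

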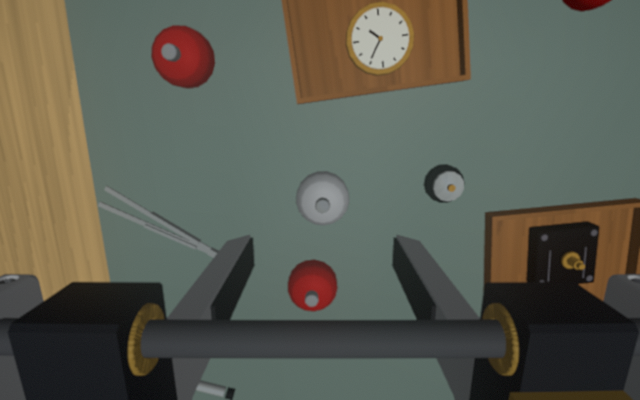

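The silver bell at (322,198) is the target. The red one at (312,285) sits 83 mm away in y, clear of the fingers. The pot at (445,185) is clear too.

>>> drive_tool --pt "0 0 50 0 0.8" --pt "0 0 95 0 0.8" --pt "0 0 119 0 0.8" --pt "0 0 130 0 0.8" --pt "0 0 130 0 0.35" --pt "0 0 130 0 0.35" --pt "0 0 130 0 0.35" --pt "0 0 130 0 0.35"

```text
t: 21.5
ee_pos: [0.4387, 0.1192, 0.0255]
tool_rot: [0.001, 0.707, 0.707, 0.001]
wrist_force: [-0.9, 0.7, 3.1]
width: 0.493
grip_force: 30.0
```

>>> drive_tool --pt "0 0 0 0 0.35" --pt "0 0 -30 0 0.35" --pt "0 0 -70 0 0.35" --pt "0 0 -85 0 0.35" --pt "-40 3 -85 0 0.35" --pt "-95 7 -85 0 0.35" --pt "-150 11 -85 0 0.35" --pt "-205 15 -85 0 0.35"

```text
t: 22.5
ee_pos: [0.4521, -0.0874, 0.1086]
tool_rot: [-0.001, 0.707, 0.707, -0.0]
wrist_force: [1.2, -0.2, -0.4]
width: 0.487
grip_force: 30.0
```

>>> drive_tool --pt "-50 4 0 0 0.35" --pt "-105 8 0 -2 0.35" --pt "-150 11 0 -5 0.35" --pt "-175 13 0 -7 0.35" --pt "-182 14 0 -7 0.35" --pt "-182 14 20 -7 0.35" --pt "-182 14 40 -7 0.35" --pt "-182 14 50 -7 0.35"

```text
t: 23.5
ee_pos: [0.4658, -0.266, 0.0577]
tool_rot: [-0.002, 0.662, 0.749, 0.0]
wrist_force: [-1.0, -0.3, 0.0]
width: 0.487
grip_force: 30.0
```

>>> drive_tool --pt "0 0 14 0 0.35" --pt "0 0 23 0 0.35" --pt "0 0 28 0 0.35" --pt "0 0 30 0 0.35" --pt "0 0 30 0 0.35" --pt "0 0 30 0 0.8" --pt "0 0 30 0 0.8" --pt "0 0 30 0 0.8"

```text
t: 24.5
ee_pos: [0.467, -0.2681, 0.0297]
tool_rot: [0.0, 0.663, 0.749, 0.0]
wrist_force: [-0.9, -0.1, 0.2]
width: 0.771
grip_force: 0.0
```

>>> drive_tool --pt "0 0 -3 0 0.8" --pt "0 0 -45 0 0.8" --pt "0 0 -95 0 0.8" --pt "0 0 -145 0 0.8" --pt "0 -50 -200 0 0.8" --pt "0 -80 -250 0 0.8" --pt "0 -80 -250 0 0.8" --pt "0 -80 -250 0 0.8"

```text
t: 25.5
ee_pos: [0.3875, -0.2778, 0.2797]
tool_rot: [0.001, 0.663, 0.749, 0.0]
wrist_force: [-0.1, 0.2, -0.1]
width: 0.802
grip_force: 0.0
```

```bash
python3 - <<'E'
from m import *
print(env.sense()["ee_pos"],env.sense()["joints"].round(2))
c=env.capture("top");cv2.imwrite("pics/t2.png",cv2.resize(c["frame"][100:320,120:520],(800,440)))
c=env.capture("side");cv2.imwrite("pics/s3.png",cv2.resize(c["frame"][80:400,180:500],(600,600)))
E
```

```text
[ 0.38750667 -0.27775927  0.2797066 ] [-0.8  -0.05  1.7   0.    1.48 -0.93]
```

View pics/t2.png

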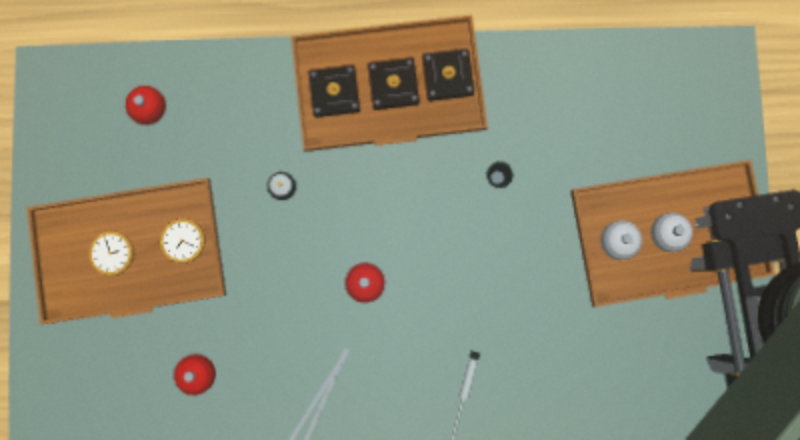

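View pics/s3.png

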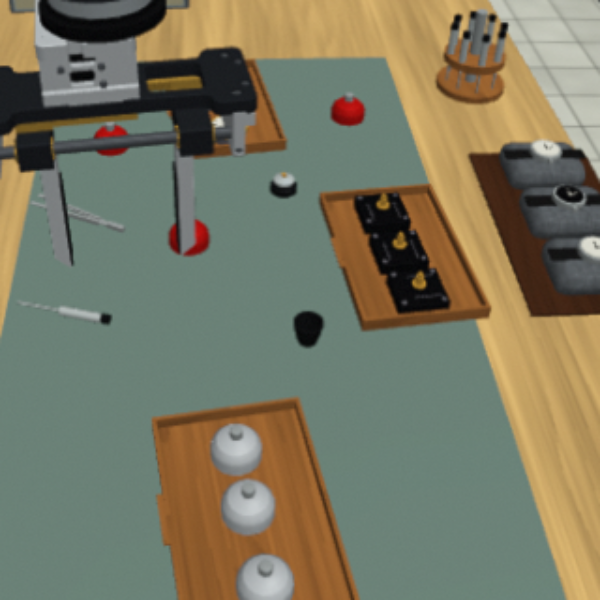

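All five spares lie flat in the right trays: bells at (236,448) and (248,505) in the side crop, quartz at (333,90) and (393,83) and clock head at (110,253) in the top crop. The loupe, oil pot and red bells haven't moved.

```bash
python3 -c "
from workcell import env
print(env.finish_job())"
```

```text
the job is handed in; nothing more can be done
None
```

All five spares are in their trays, flat, upright and released; the loupe, oil pot and red look-alikes did not move, and I handed the job in at about 26 s (the hand-in returned no verdict).

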